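Seat the ball-footed sharpening stone on its three-seat base

TASK

At the knife-sharpening table, take the stone whose T-shaped metal plate stands on three ball feet and put it on the bolted-down T-shaped base, facing the way its seats ask: nose ball in the cone, one rear ball in the groove and the other on the flat pad, all three fully home. Carry it down into its seats rather than dropping it, then let go. Leave the other mounted stone, on its rectangular wooden board, where it lies.

Things in the scene. Friction and masses are not known exactly. Their poses are not given: they have to be found in the camera images.
- carrier: Stone to move, about 0.6 kg: T-shaped aluminium plate (stem 50 wide, rear crossbar 112 wide; top at z 24 mm) on three slippery 20 mm steel balls: nose (x -70, y 0), rear (60, +-38). On it a wood riser 40 wide, then a blue-grey stone 140 (x) by 45 (y), z 44 to 66: grip its long sides. Origin: under stone centre, level with ball bottoms; x from nose to crossbar, z up; nose starts towards the robot.
- nose_ball (a point): Centre of the ball under the nose (the free end of the T's stem) of the stone to move: 70 mm from its origin along -x, 10 mm above the ball bottoms.
- base: Bolted T-shaped steel base, 10 mm plate. Seats: round cup with 90 degree cone (x -70, y 0), V groove aimed at it (60, +38), both 36 mm wide at the mouth, rims at z 36 mm; flat pad 38 wide (60, -38), top z 22 mm. Origin: on the table, mid-base; x from cone to crossbar, y to groove side. Stone is home with its origin 22 mm above this one, same axes; cone and groove centre balls a few mm off.
- plain_stone: The other mounted stone, to be left alone: the same riser and blue-grey whetstone, but on a rectangular wooden board 190 x 76 mm, 12 mm thick, with four short rubber pads and no balls. Origin: on the table under the middle of the board; x along the stone; stone top 66 mm above the table; about 0.6 kg, loose.
Things that resemble listed ones, but are neither listed nor needed, are in the scene too. What is shaped like the carrier but green or purple is not meant.

How it is judged (in metres and radians):
On the way:
1. the ball-footed stone is brought down over its seats, its feet within 12 mm of fully home, while still held (contact force between the fingers and carrier above 0.5 N and horizontal distance between carrier and base below 0.025 m and z of carrier in the frame of base below 0.0341 m), for 0.05 s.
At the end, for the whole second after the job is handed in: The ball-footed stone rests released and level (3 degrees) in the three seats: nose ball within 10 mm of the cone's axis in the base's x and y, stone origin and nose ball within 4 mm of home height (22 and 32 mm over the base's underside), long axis within 5.7 degrees of the base's (x of nose_ball in the frame of base between -0.08 and -0.06 m and y of nose_ball in the frame of base between -0.01 and 0.01 m and z of carrier in the frame of base between 0.0181 and 0.0261 m and z of nose_ball in the frame of base between 0.0281 and 0.0361 m and angle between the x axis of carrier and the x axis of base, either way round below 0.1 rad and angle between carrier's own z axis and vertical below 0.05 rad and linear speed of carrier below 0.02 m/s and angular speed of carrier below 0.1 rad/s); the robot touches nothing.
It fails at once if the other mounted stone is shifted by more than 30 mm (distance of plain_stone from where it was at the start of the episode above 0.03 m).
It also fails if it takes over 35 s, if anything falls off the work surface, if the arm or the gripper's body presses on something with over 40 N, if the wrist force passes 120 N, or if a joint passes its speed limit or range.

ROBOT

A 6-joint arm with a two-finger parallel gripper is mounted at the origin on the work surface. World frame = base frame: x ahead of the robot, y to its left, z up, the work surface at z = 0. Lengths are in m, angles in degrees, forces in N, time in s.
With the tool pointing down it reaches from about 0.4 to 0.825 m from the base axis. Payload 7 kg.
Tool frame: the origin (TCP) lies midway between the tips of the shut fingers; the grasp point (between the pads) lies 19 mm behind it; z points along the fingers, y is the direction in which the jaws open and shut (so a half turn about z gives the same grasp; the last joint's range is limited). The gripper opens to 88 mm and grips with 3 to 60 N. Pads are 19 mm wide; open, the fingers measure 130 mm over their backs; the gripper's body (78 mm by 193 mm) begins 47 mm behind the grasp point.
Start: joints at [-51.102, 20.546, 0.682, 0, -70.136, -16.507], TCP at [0.257, -0.624, 0.227] pointing down, gripper open.
Joint ranges: [-176.03, 176.03], [-82.01, 121.73], [-58.28, 71.71], [-173.87, 95.51], [-174.79, -0.11], [-173.66, 173.66]. Speed limits (degrees/s): [136.94, 136.94, 172.46, 180, 180, 180].

INTERFACE

Orientations are given as [roll, pitch, yaw] about the fixed x, y, z axes, in that order (R = Rz(yaw) Ry(pitch) Rx(roll)).
In Python, from plant import get_state, imaging, r, models gives the robot as it stands.
- The arm moves only by the tool arm_command, never from a script. Its argument "commands" is a list of rows, each a list of 7 numbers: the shift along the tool's x, y, z in mm, then the turn, a rotation vector about the tool's x, y, z in rad, then the opening, from -1 (shut) to 1 (fully open). A call has 1 to 5 rows; each row is the pose to reach, as a shift and turn from the pose measured when the call began, along the tool's axes at that moment; what a row does not reach only later rows make up. A row lasts 1/8 s, in which the tool goes at most 62.5 mm and 10.7 degrees, less where a joint would pass 70% of its speed; a pose out of reach is approached as far as the arm can. A call with a gripper value outside its range is refused whole. The fingers move at their own pace and stop on an object; "squeeze" is the grip in N (left out, the last holds). Time passes only in rows, so rows that repeat a pose let the fingers close. It gives the time, the measured TCP pose, the force and the opening at its end, in the units of the state.
- get_state(): the state, without advancing time (a new reading comes with each control period).
- imaging.capture(name): name is "scene" or "top" or "wrist"; returns a dict with "pixels" (420x560x3 uint8, red, green, blue), "fx", "fy", "cx", "cy" (pixels), "rvec" (rotation vector, rad) and "tvec" (3), from world to camera coordinates, as OpenCV has them; the wrist camera has in their place "hand_eye" (4x4, takes a point from camera to tool coordinates, whose origin is the TCP and whose axes are the flange's). Camera axes: x right, y down, z forward; pixel columns grow to the right and rows downward; lengths in m; the calibration is good to about 2 mm. A picture is of the moment at which its call begins: read the wrist's pose just before it. There is no depth.
- r.close_job(): hands the job in, once; it reports no verdict.
Trained networks look in the newest picture that a camera, given by its name, has taken for a name from the list of things; names that differ only in an ending like _2 or _b are one class to them, and where a whole thing is asked for, a point or a joint stands for the part that bears it (a point fixed in the world has none). Each returns a list of dicts, best first, with "conf" (0 to 1); they miss things now and then, are a little off and sometimes report something else, mostly with a low value. They report only what shows in the picture. A call takes as long as a camera call. They do not tell look-alikes from the thing itself.
- models.outline_of(camera, name): "pixels" (420x560 bool, what is visible of it) and "rect" ([centre column, centre row, width, height] in pixels, round what is visible of it).
The state is a dict: "time_s": time; "joints": joint angles; "qd": joint speeds; "joint_torque": joint torques, N m; "tcp_pos": TCP position; "eef_rot": TCP orientation; "contact_force": force on the tool from outside, world axes, zero at the start; "moment": the same for the moment, N m; "gripper_width": finger opening in m.
Only numpy, scipy, OpenCV 4.12 (cv2) and the standard library are available. Lean on these libraries where they do the work, as an engineer would, in place of code of your own. Each camera call takes 0.05 s, during which the arm holds its last target. There are 200 camera calls.

## Working session

There is one attempt and no reset: what is moved stays moved. The work goes in short steps, Python scripts to look and compute and a tool call to move; the robot and the scene stay as the last step left them, time stands still between calls to the robot, and variables do not carry over. Pictures are saved under pics/ and viewed, on a budget of 10 in all, crops included, one or two more only if the job needs it, and the job is handed in when it is done.

Besides the shell and the picture viewer there is one more tool, called as name([rows], argument=value, ...), one row to a line, values as JSON. arm_command: Moves the arm, as the interface text tells. Its arguments: {"type":"object","properties":{"commands":{"type":"array","items":{"type":"array","items":{"type":"number"}}},"squeeze":{"type":"number"}},"required":["commands"]}

```bash
mkdir -p pics; python3 - <<'E'
from plant import get_state, imaging, r, models
import cv2,numpy as np
s=get_state();print(s)
ims=[]
for c in("scene","top"):
    d=imaging.capture(c)
    print(c,d["fx"],d["fy"],d["cx"],d["cy"],d["rvec"],d["tvec"])
    cv2.imwrite(f"pics/{c}0.png",d["pixels"][...,::-1])
    for n in("carrier","base","plain_stone"):
        for o in models.outline_of(c,n): print(c,n,round(o["conf"],2),np.round(o["rect"],1))
E
```

```text
{'time_s': 0.0, 'joints': array([-5.11020006e+01,  2.05917222e+01,  6.33937859e-01, -2.19094313e-02,
       -7.01352877e+01, -1.65056582e+01]), 'qd': array([ 0.0112626 , -0.01146468,  0.06001389,  0.07688877,  0.03853232,
        0.08153866]), 'joint_torque': array([-3.52452393e-03, -5.82719135e+01,  2.93039149e+01,  6.99730396e+00,
        6.58247009e-03, -1.91410527e-04]), 'tcp_pos': array([ 0.25692427, -0.62366115,  0.22561506]), 'eef_rot': array([ 1.79904911e+02, -6.69805689e-03, -1.57615115e+02]), 'contact_force': array([-0.06925632,  0.22883316, -0.66930137]), 'moment': array([-0.00432426, -0.01189357, -0.02042445]), 'gripper_width': 0.08735993909051315}
scene 381.92714521220626 381.92714521220626 277.8790546964972 206.57978641497942 [ 1.54019045  1.90585373 -0.88583058] [ 0.12539241 -0.2249389   1.38689144]
scene carrier 0.93 [418.9 199.2  67.7  37.9]
scene carrier 0.85 [280.5 257.1  52.3  63.6]
scene carrier 0.77 [176.2 167.6  57.   37.8]
scene base 0.82 [192.3 226.6  77.7  55.8]
scene plain_stone 0.82 [387.2 252.4  52.5  65.5]
top 411.94299497290643 411.94299497290643 278.1263775055304 211.06438285018137 [ 2.18144852 -2.14696959  0.04496188] [-0.02491178  0.45576108  0.90065878]
top carrier 0.92 [453.9 293.1  62.7  89.1]
top carrier 0.83 [116.8 287.   84.9  57.8]
top carrier 0.71 [266.1 159.4  48.3  79.3]
top base 0.94 [391.3 191.9  79.2  97.6]
top plain_stone 0.97 [160.2 184.8  51.4  88.5]
```

View pics/scene0.png

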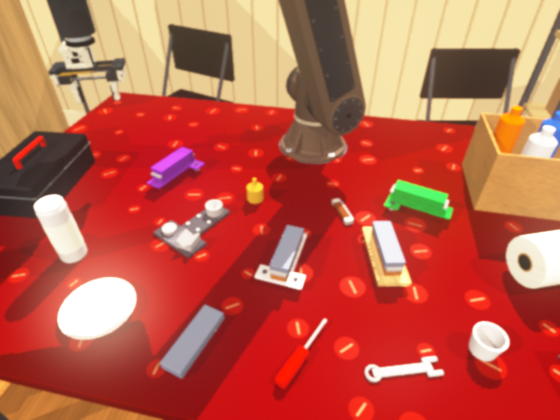

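View pics/top0.png

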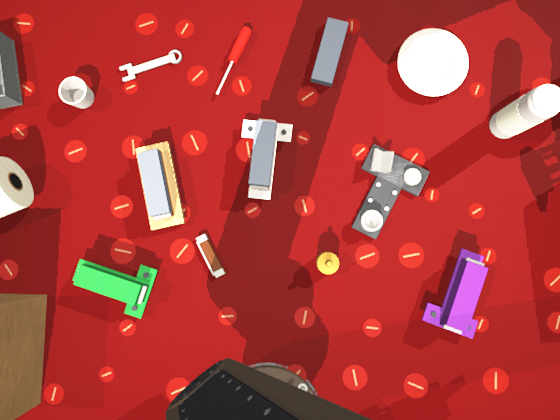

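Scene/top views show these candidates (top-view pixels):
- ball-footed T stone, blue-grey: (265,158)
- plain stone on its board: (160,185)
- bare stone: (330,52)
- green T: (117,287)
- purple T: (457,293)
- base: (391,192), cone near (372,220)

By the description I choose (265,158). I'll check it and the base in one close crop.

```bash
python3 - <<'E'
import cv2,numpy as np
a=cv2.imread("pics/top0.png")
f=lambda x,y:cv2.resize(a[y:y+110,x:x+80],None,fx=5,fy=5,interpolation=cv2.INTER_CUBIC)
cv2.imwrite("pics/crop1.png",np.hstack([f(228,105),f(350,138)]))
E
cat > h.py <<'E'
import cv2,numpy as np
from plant import imaging
def cam(d):
    K=np.array([[d["fx"],0,d["cx"]],[0,d["fy"],d["cy"]],[0,0,1]]);R=cv2.Rodrigues(np.array(d["rvec"],float))[0];return K,R,np.array(d["tvec"],float)
def back(d,uv,z):
    K,R,t=cam(d);v=R.T@np.linalg.inv(K)@np.array([uv[0],uv[1],1.]);c=-R.T@t
    return (c+v*(z-c[2])/v[2])
E
```

```text
(no output)
```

View pics/crop1.png

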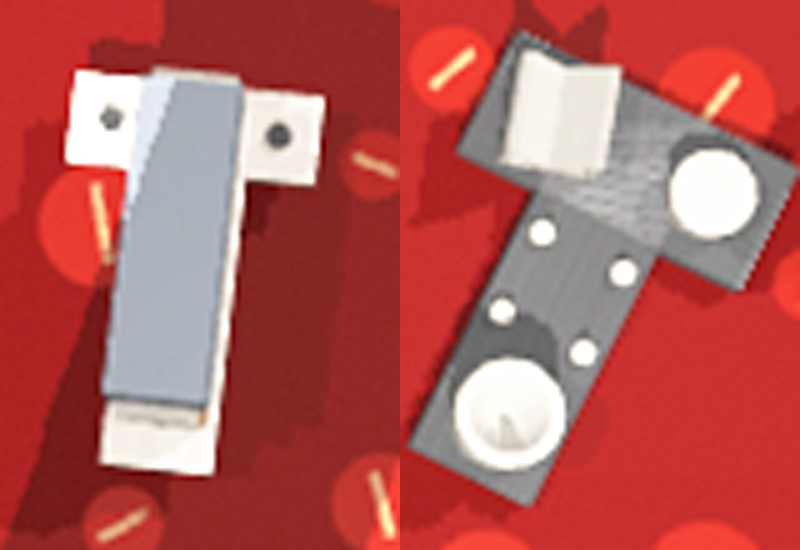

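```bash
python3 - <<'E'
from h import *
from scipy.optimize import least_squares
d=imaging.capture("top")
def fit(pts,off):
    P=[];M=[]
    for u,v,x,y,z in pts:
        p=back(d,((u+.5)/5-.5+off[0],(v+.5)/5-.5+off[1]),z);P.append(p[:2]);M.append((x,y))
    P=np.array(P);M=np.array(M)
    f=lambda q:(np.c_[np.cos(q[2])*M[:,0]-np.sin(q[2])*M[:,1]+q[0],np.sin(q[2])*M[:,0]+np.cos(q[2])*M[:,1]+q[1]]-P).ravel()
    s=least_squares(f,[*P.mean(0),0]);print("xy",s.x[:2].round(4),"yaw",np.degrees(s.x[2]).round(2));print((s.fun*1e3).reshape(-1,2).round(1).tolist())
# stone near corners/ bolts / far corners
fit([(110,118,.06,.038,.024),(278,136,.06,-.038,.024),(103,397,-.07,.0225,.066),(207,408,-.07,-.0225,.066),(243,85,.07,-.0225,.066),(157,75,.07,.0225,.066)],(228,105))
fit([(510,413,-.07,0,.036),(714,193,.06,-.038,.022),(562,112,.06,.038,.036)],(350-400/5,138))
E
```

```text
xy [0.5775 0.0158] yaw -5.92
[[-0.8, -2.2], [-1.0, -1.9], [1.0, 0.2], [0.6, -0.2], [-0.1, -1.8], [0.4, 5.9]]
xy [ 0.5    -0.2517] yaw -26.1
[[-0.7, -0.1], [-0.1, 0.6], [0.7, -0.6]]
```

```bash
cat >> h.py <<'E'
from scipy.spatial.transform import Rotation as Ro
from plant import get_state
def go(x,y,z,yaw):
    s=get_state();R=Ro.from_euler("xyz",s["eef_rot"],degrees=True)
    T=Ro.from_euler("xyz",[180,0,yaw],degrees=True)
    print("t",round(s["time_s"],2),"row",(R.inv().apply(np.array([x,y,z])-s["tcp_pos"])*1e3).round(1),(R.inv()*T).as_rotvec().round(3))
E
python3 -c "
from h import *
go(.46,-.22,.23,174.1); go(.577,.016,.2,174.1)"
```

```text
t 0.45 row [-341.5  296.3   -3.5] [ 0.    -0.     0.494]
t 0.45 row [-539.6  470.    26.5] [ 0.    -0.     0.494]
```

arm_command([
  [-340,296,-4,0,0,0.494,1],
  [-340,296,-4,0,0,0.494,1],
  [-340,296,-4,0,0,0.494,1],
  [-340,296,-4,0,0,0.494,1],
  [-340,296,-4,0,0,0.494,1],
], squeeze=40)

```text
time_s: 1.08
tcp_pos: [0.3957, -0.3466, 0.2297]
eef_rot: [-180.0, 0.0, 174.1]
contact_force: [1.8, 0.1, 0.1]
gripper_width: 0.0875
```

```bash
python3 -c "
from h import *
go(.46,-.22,.23,174.1); go(.577,.016,.2,174.1);print(get_state()['tcp_pos'],get_state()['eef_rot'],get_state()['joints'])"
```

```text
t 1.07 row [-50.9 132.6  -0.3] [-0.     0.001 -0.   ]
t 1.07 row [-142.8  379.4   29.7] [-0.     0.001 -0.   ]
[ 0.39573433 -0.34663764  0.22968177] [-1.79990095e+02  4.63728542e-02  1.74076254e+02] [-1.98356287e+01  6.32223429e+00 -1.77387077e+01 -1.68116181e-03
 -6.58916639e+01 -7.60874354e+01]
```

arm_command([
  [-51,133,0,0,0,0,1],
  [-51,133,0,0,0,0,1],
  [-51,133,0,0,0,0,1],
])

```text
time_s: 1.45
tcp_pos: [0.4615, -0.2168, 0.2301]
eef_rot: [180.0, 0.1, 174.3]
contact_force: [-0.0, -0.3, 0.3]
gripper_width: 0.088
```

```bash
python3 - <<'E'
from h import *
from plant import models
s=get_state();d=imaging.capture("wrist");print(s["tcp_pos"],s["eef_rot"])
print(np.round(d["hand_eye"],4),d["fx"],d["cx"],d["cy"])
cv2.imwrite("pics/w1.png",d["pixels"][...,::-1]);np.savez("w1",p=s["tcp_pos"],e=s["eef_rot"],H=d["hand_eye"],k=[d["fx"],d["fy"],d["cx"],d["cy"]])
for o in models.outline_of("wrist","base"): print(o["conf"],o["rect"])
go(.577,.016,.2,174.1)
E
```

```text
[ 0.46146181 -0.21683945  0.23012807] [1.79997600e+02 1.11416186e-01 1.74267571e+02]
[[ 1.100e-03 -9.648e-01 -2.631e-01  7.080e-02]
 [ 1.000e+00  9.000e-04  6.000e-04  4.000e-04]
 [-3.000e-04 -2.631e-01  9.648e-01 -1.582e-01]
 [ 0.000e+00  0.000e+00  0.000e+00  1.000e+00]] 307.77633897717374 278.77712728748907 207.6106535939086
0.94 [249.8, 199.8, 115.4, 136.1]
t 1.55 row [-91.8 244.2  30.1] [-0.     0.002  0.003]
```

View pics/w1.png

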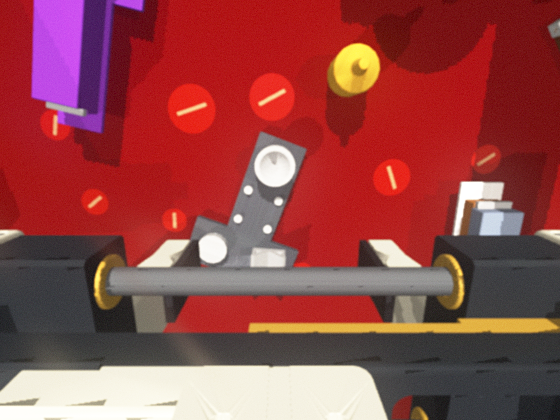

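The wrist view shows the base: cone rim centre ≈(274,166), pad ≈(213,248), groove block partly hidden ≈(268,258). I'll check these against the top fit and go on to the carrier.

```bash
cat >> h.py <<'E'
def wback(f,uv,z):
    w=np.load(f);k=w["k"];H=w["H"];R=Ro.from_euler("xyz",w["e"],degrees=True).as_matrix()
    v=R@H[:3,:3]@np.array([(uv[0]-k[2])/k[0],(uv[1]-k[3])/k[1],1.]);c=R@H[:3,3]+w["p"]
    return c+v*(z-c[2])/v[2]
E
python3 - <<'E'
from h import *
c=wback("w1.npz",(274.5,166),.036);p=wback("w1.npz",(213,247.5),.022)
B=Ro.from_euler("z",-26.1,degrees=True)
for m,q in(((-.07,0,0),c),((.06,-.038,0),p)): print(q.round(4),"origin from it",(q-B.apply(m)).round(4))
v=p-c;print(np.linalg.norm(v[:2]),np.hypot(.13,.038), "yaw",np.degrees(np.arctan2(v[1],v[0])-np.arctan2(-.038,.13)))
E
```

```text
[ 0.4374 -0.2188  0.036 ] origin from it [ 0.5003 -0.2496  0.036 ]
[ 0.5352 -0.3081  0.022 ] origin from it [ 0.498  -0.2476  0.022 ]
0.13245208208431491 0.1354400236266961 yaw -26.12560660060554
```

arm_command([
  [-92,244,30,0,0,0,1],
  [-92,244,30,0,0,0,1],
  [-92,244,30,0,0,0,1],
  [-92,244,30,0,0,0,1],
  [-92,244,30,0,0,0,1],
])

```text
time_s: 2.17
tcp_pos: [0.5782, 0.0179, 0.1992]
eef_rot: [-180.0, 0.0, 174.4]
contact_force: [-0.6, -1.7, 0.5]
gripper_width: 0.0878
```

```bash
python3 - <<'E'
from h import *
s=get_state();d=imaging.capture("wrist");print(s["tcp_pos"],s["eef_rot"])
cv2.imwrite("pics/w2.png",d["pixels"][...,::-1]);np.savez("w2",p=s["tcp_pos"],e=s["eef_rot"],H=d["hand_eye"],k=[d["fx"],d["fy"],d["cx"],d["cy"]])
go(.5775,.016,.034,174.1)
E
```

```text
[0.57816894 0.01785065 0.19917649] [-1.79976787e+02  4.18722678e-02  1.74378936e+02]
t 2.23 row [  0.7  -1.7 165.1] [-0.001  0.001  0.005]
```

View pics/w2.png

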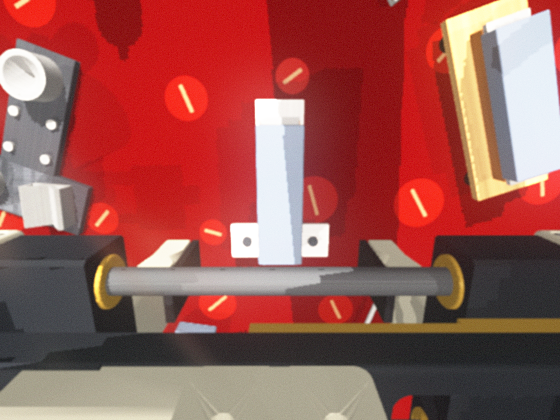

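The wrist view shows the carrier between the jaws: ball bolts (248,241) and (313,241), stone nose edge (256,125)-(304,125). I'll work out the pose from these.

```bash
python3 - <<'E'
from h import *
B=Ro.from_euler("z",-5.9,degrees=True)
a=wback("w2.npz",(248,241),.024);b=wback("w2.npz",(313,241),.024)
n=[wback("w2.npz",u,.066) for u in((256,125),(304,125))]
print("origin bolts",((a+b)/2-B.apply([.06,0,0])).round(4),"len",np.linalg.norm(a-b),"origin stone",(sum(n)/2-B.apply([-.07,0,0])).round(4),"len",np.linalg.norm(n[0]-n[1]))
v=a-b if a[1]>b[1] else b-a;print("yaw",np.degrees(np.arctan2(v[1],v[0]))-90)
E
```

```text
origin bolts [0.5787 0.0207 0.024 ] len 0.075204941129677 origin stone [0.5787 0.019  0.066 ] len 0.04387638738096628
yaw -5.558666003464467
```

arm_command([
  [0,-1,60,0,0,0,1],
  [0,-1,115,0,0,0,1],
  [0,-1,150,0,0,0,1],
  [0,-1,165,0,0,0,1],
  [0,-1,165,0,0,0,1],
])

```text
time_s: 2.85
tcp_pos: [0.5781, 0.0157, 0.034]
eef_rot: [-179.9, -0.0, 174.3]
contact_force: [0.7, -0.5, 1.1]
gripper_width: 0.0879
```

arm_command([
  [0,0,0,0,0,0,0.3],
  [0,0,0,0,0,0,0.1],
  [0,0,0,0,0,0,-0.2],
  [0,0,0,0,0,0,-1],
  [0,0,0,0,0,0,-1],
], squeeze=40)

```text
time_s: 3.48
tcp_pos: [0.5784, 0.016, 0.0343]
eef_rot: [-180.0, 0.0, 174.3]
contact_force: [-0.7, -1.1, 2.2]
gripper_width: 0.0443
```

arm_command([
  [0,0,0,0,0,0,-1],
  [0,0,-4,0,0,0,-1],
  [0,0,-15,0,0,0,-1],
  [0,0,-40,0,0,0,-1],
  [0,0,-80,0,0,0,-1],
])

```text
time_s: 4.1
tcp_pos: [0.5769, 0.0157, 0.1141]
eef_rot: [-179.9, -0.2, 174.3]
contact_force: [0.4, -0.1, -5.3]
gripper_width: 0.0448
```

```bash
python3 - <<'E'
from h import *
s=get_state();d=imaging.capture("wrist");print(s["tcp_pos"],s["eef_rot"],s["contact_force"],s["moment"])
cv2.imwrite("pics/w3.png",d["pixels"][...,::-1]);np.savez("w3",p=s["tcp_pos"],e=s["eef_rot"],H=d["hand_eye"],k=[d["fx"],d["fy"],d["cx"],d["cy"]])
go(.5,-.25,.18,153.9)
E
```

```text
[0.57692841 0.01568892 0.11408363] [-1.79888118e+02 -1.75227545e-01  1.74307326e+02] [ 0.37467479 -0.06613651 -5.34004889] [-0.01240469 -0.16617946 -0.05327283]
t 4.15 row [  53.8 -272.8  -59.5] [0.001 0.006 0.358]
```

View pics/w3.png

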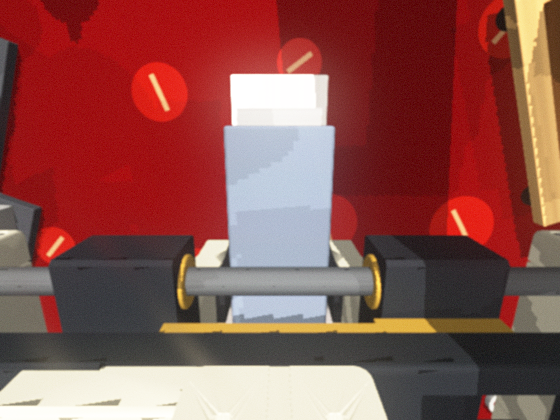

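The stone is held: its nose edge is at row 126, columns 225–334. I'll check offset and tilt.

```bash
python3 - <<'E'
from h import *
w=np.load("w3.npz");H=w["H"]
X=np.array([[-.07,.0225,.066],[-.07,-.0225,.066]])
# carrier pt -> tool: tool yaw = carrier yaw+180, tool z down; tcp at carrier (dx,0,.034)
def proj(P,dx,p,dz=0):
    P=Ro.from_euler("y",p,degrees=True).apply(P-[0,0,.053])+[0,0,.053]
    T=np.c_[-(P[:,0]-dx),P[:,1],-(P[:,2]-.034-dz)]
    c=(T-H[:3,3])@H[:3,:3];k=w["k"];return np.c_[c[:,0]/c[:,2]*k[0]+k[2],c[:,1]/c[:,2]*k[1]+k[3]]
for dx in(-.004,0,.004):
  for p in(-4,0,4):print(dx,p,proj(X,dx,p).round(1).tolist())
E
```

```text
-0.004 -4 [[332.0, 134.0], [223.4, 133.9]]
-0.004 0 [[334.0, 136.3], [221.3, 136.2]]
-0.004 4 [[336.0, 139.6], [219.2, 139.5]]
0 -4 [[332.4, 124.0], [222.9, 123.9]]
0 0 [[334.4, 125.9], [220.9, 125.8]]
0 4 [[336.5, 128.9], [218.7, 128.8]]
0.004 -4 [[332.9, 113.8], [222.5, 113.7]]
0.004 0 [[334.9, 115.4], [220.4, 115.3]]
0.004 4 [[337.1, 118.0], [218.2, 117.9]]
```

arm_command([
  [14,-68,-6,0,0,0.09,-1],
  [27,-136,-6,0,0,0.18,-1],
  [40,-204,-6,0,0,0.27,-1],
  [51,-260,-6,0,0,0.34,-1],
  [54,-273,-6,0,0,0.358,-1],
])

```text
time_s: 4.78
tcp_pos: [0.4984, -0.2527, 0.1267]
eef_rot: [179.9, 0.3, 153.7]
contact_force: [-0.2, 0.7, -6.3]
gripper_width: 0.045
```

arm_command([
  [2,-16,0,0,0,0.02,-1],
  [2,-16,0,0,0,0.02,-1],
])

```text
time_s: 5.03
tcp_pos: [0.4884, -0.2667, 0.1267]
eef_rot: [179.9, 0.2, 152.4]
contact_force: [0.5, 0.8, -5.9]
gripper_width: 0.0447
```

```bash
python3 - <<'E'
from h import *
s=get_state();print(s["tcp_pos"],s["eef_rot"],s["contact_force"])
ws=[]
d=imaging.capture("scene");a=d["pixels"][...,::-1][160:290,110:270]
t=imaging.capture("top");b=t["pixels"][...,::-1][110:240,320:440]
f=lambda q:cv2.resize(q,None,fx=2.8,fy=2.8,interpolation=cv2.INTER_CUBIC)
cv2.imwrite("pics/s4.png",np.hstack([f(a),f(b)]))
go(.5,-.25,.086,153.9)
E
```

```text
[ 0.4884275  -0.26666219  0.12667966] [179.86242647   0.24937366 152.39951531] [ 0.51783232  0.76256861 -5.87007019]
t 5.12 row [-1.8 18.6 40.9] [ 0.003  0.005 -0.024]
```

View pics/s4.png

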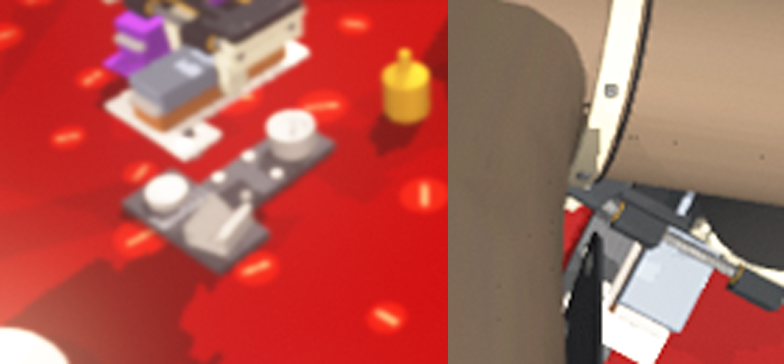

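The scene view shows the stone held above the base, about level; I overshot the hover by about 18 mm sideways. I'll correct that and lower to a low hover. There I'll overlay the projected models for both parts to check base pose and carrier tilt.

arm_command([
  [-1,12,15,0.002,0.003,-0.015,-1],
  [-2,18.5,34,0.003,0.005,-0.024,-1],
  [-2,18.5,34,0.003,0.005,-0.024,-1],
])

```text
time_s: 5.5
tcp_pos: [0.4995, -0.2484, 0.0908]
eef_rot: [-179.9, -0.2, 154.0]
contact_force: [0.5, 0.3, -5.1]
gripper_width: 0.0446
```

```bash
python3 - <<'E'
from h import *
s=get_state();print(s["tcp_pos"],s["eef_rot"],s["contact_force"])
d=imaging.capture("scene");K,R,t=cam(d);x0,y0,S=130,150,6
im=cv2.resize(np.ascontiguousarray(d["pixels"][...,::-1][y0:y0+100,x0:x0+120]),None,fx=S,fy=S,interpolation=cv2.INTER_CUBIC)
def draw(P,org,yaw,col,closed=True):
    P=Ro.from_euler("z",yaw,degrees=True).apply(np.array(P,float))+org
    u=cv2.projectPoints(P,np.array(d["rvec"]),t,K,None)[0].reshape(-1,2)
    cv2.polylines(im,[np.round(((u-[x0,y0]+.5)*S)).astype(int)],closed,col,1,cv2.LINE_AA)
a=np.linspace(0,6.28,40)
circ=lambda x,y,z,r:np.c_[x+r*np.cos(a),y+r*np.sin(a),0*a+z]
B=[.4998,-.2505,0]
for c in(circ(-.07,0,.036,.018),circ(.06,-.038,.022,.019)): draw(c,B,-26.1,(0,255,0))
draw([[.042,.056,.036],[.078,.056,.036],[.078,.02,.036],[.042,.02,.036]],B,-26.1,(0,255,0))
p=s["tcp_pos"];yaw=s["eef_rot"][2]-180;C=[p[0],p[1],p[2]-.034]
draw([[.07,.0225,.066],[.07,-.0225,.066],[-.07,-.0225,.066],[-.07,.0225,.066]],C,yaw,(255,255,0))
draw([[.07,.0225,.044],[.07,-.0225,.044],[-.07,-.0225,.044],[-.07,.0225,.044]],C,yaw,(255,255,0))
for q in((.06,.038),(.06,-.038),(-.07,0)):draw(circ(*q,.024,.004),C,yaw,(255,0,255))
for q in((.06,.038),(.06,-.038),(-.07,0)):draw(circ(*q,.0,.002),C,yaw,(255,0,0))
for x in (.042,.078): draw([[x,.056,.024],[x,-.056,.024]],C,yaw,(0,0,0),False)
cv2.imwrite("pics/s5.png",im)
go(.4998,-.2505,.07,153.9)
E
```

```text
[ 0.49945127 -0.24842424  0.09078434] [-179.92437879   -0.20923396  154.02712699] [ 0.45877127  0.28314929 -5.14577865]
t 5.55 row [-0.6 -1.4 21.9] [-0.001 -0.002  0.002]
```

View pics/s5.png

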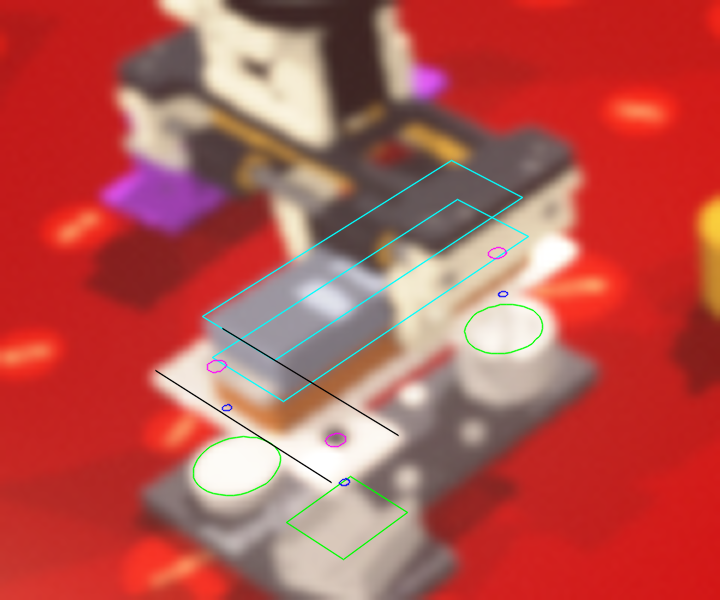

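The overlays agree: base pad, carrier bolt (335,438) and rear stone corners lie on the projected models, and the stone is level. I'll carry it down.

arm_command([
  [0,-1.5,8,0,0,0,-1],
  [0,-1.5,15,0,0,0,-1],
  [0,-1.5,21,0,0,0,-1],
  [0,-1.5,26,0,0,0,-1],
  [0,-1.5,26,0,0,0,-1],
])

```text
time_s: 6.18
tcp_pos: [0.4989, -0.2504, 0.0654]
eef_rot: [-179.9, -0.2, 154.0]
contact_force: [0.7, -0.0, -5.6]
gripper_width: 0.0444
```

```bash
python3 - <<'E'
from h import *
s=get_state();print(s["contact_force"],s["moment"],s["tcp_pos"])
go(.4998,-.2505,.056,153.9)
E
```

```text
[ 0.66453238 -0.0353413  -5.55550331] [-0.04088475 -0.0343774   0.07332547] [ 0.49887148 -0.2504018   0.06541165]
t 6.17 row [-0.9  0.3  9.4] [-0.001 -0.003  0.002]
```

arm_command([
  [-0.5,0,2,0,0,0,-1],
  [-0.5,0,4,0,0,0,-1],
  [-0.5,0,6,0,0,0,-1],
  [-0.5,0,6,0,0,0,-1],
])

```text
time_s: 6.68
tcp_pos: [0.4993, -0.2506, 0.0593]
eef_rot: [-179.9, -0.2, 154.0]
contact_force: [0.8, -0.8, -5.7]
gripper_width: 0.0448
```

arm_command([
  [0,0,1,0,0,0,-1],
  [0,0,2,0,0,0,-1],
  [0,0,3,0,0,0,-1],
  [0,0,3,0,0,0,-1],
])

```text
time_s: 7.18
tcp_pos: [0.5002, -0.2508, 0.0569]
eef_rot: [-179.9, -0.1, 154.0]
contact_force: [1.4, -0.4, -1.2]
gripper_width: 0.0446
```

arm_command([
  [0,0,1,0,0,0,-1],
  [0,0,2,0,0,0,-1],
  [0,0,2,0,0,0,-1],
], squeeze=15)

```text
time_s: 7.55
tcp_pos: [0.5008, -0.2509, 0.0564]
eef_rot: [-180.0, 0.0, 154.0]
contact_force: [-2.7, 4.0, 12.3]
gripper_width: 0.045
```

```bash
python3 - <<'E'
from h import *
s=get_state();print(s["contact_force"],s["moment"],s["tcp_pos"],s["eef_rot"])
E
```

```text
[-2.68090213  4.04964647 12.29252052] [ 1.18126753  0.85372594 -0.29771299] [ 0.50082175 -0.25087968  0.05640364] [-1.79951413e+02  2.77846816e-02  1.54023534e+02]
```

arm_command([
  [0,0,0,0,0,0,-1],
  [0,0,0,0,0,0,-1],
  [0,0,0,0,0,0,0.3],
  [0,0,0,0,0,0,0.6],
  [0,0,0,0,0,0,1],
], squeeze=3)

```text
time_s: 8.18
tcp_pos: [0.5007, -0.2509, 0.0563]
eef_rot: [-179.9, 0.0, 154.0]
contact_force: [-0.9, 0.4, 0.3]
gripper_width: 0.0696
```

arm_command([
  [0,0,0,0,0,0,1],
  [0,0,-10,0,0,0,1],
  [0,0,-40,0,0,0,1],
  [0,0,-90,0,0,0,1],
  [0,0,-130,0,0,0,1],
])

```text
time_s: 8.8
tcp_pos: [0.501, -0.251, 0.189]
eef_rot: [-180.0, 0.1, 154.0]
contact_force: [1.6, 0.4, -0.3]
gripper_width: 0.0873
```

```bash
python3 - <<'E'
from h import *
s=get_state();d=imaging.capture("wrist");print(s["tcp_pos"],s["contact_force"])
k={"fx":0};w1=d
np.savez("w6",p=s["tcp_pos"],e=s["eef_rot"],H=d["hand_eye"],k=[d["fx"],d["fy"],d["cx"],d["cy"]])
d=imaging.capture("scene");K,R,t=cam(d);x0,y0,S=130,170,5
im=cv2.resize(np.ascontiguousarray(d["pixels"][...,::-1][y0:y0+84,x0:x0+112]),None,fx=S,fy=S,interpolation=cv2.INTER_CUBIC)
def draw(P,org,yaw,col,closed=True):
    P=Ro.from_euler("z",yaw,degrees=True).apply(np.array(P,float))+org
    u=cv2.projectPoints(P,np.array(d["rvec"]),t,K,None)[0].reshape(-1,2)
    cv2.polylines(im,[np.round(((u-[x0,y0]+.5)*S)).astype(int)],closed,col,1,cv2.LINE_AA)
C=[.5002,-.2508,.022]
for z in(.066,.044):draw([[.07,.0225,z],[.07,-.0225,z],[-.07,-.0225,z],[-.07,.0225,z]],C,-26.05,(255,255,0))
a=np.linspace(0,6.28,40)
for q in((.06,.038),(.06,-.038),(-.07,0)):draw(np.c_[q[0]+.004*np.cos(a),q[1]+.004*np.sin(a),0*a+.024],C,-26.05,(255,0,255))
wi=cv2.resize(np.ascontiguousarray(w1["pixels"][40:280,200:360,::-1]),(240,420))
cv2.imwrite("pics/s6.png",np.hstack([im,wi[:420]]))
E
```

```text
[ 0.50102368 -0.25099579  0.18903179] [ 1.56501157  0.39463014 -0.31248587]
```

View pics/s6.png

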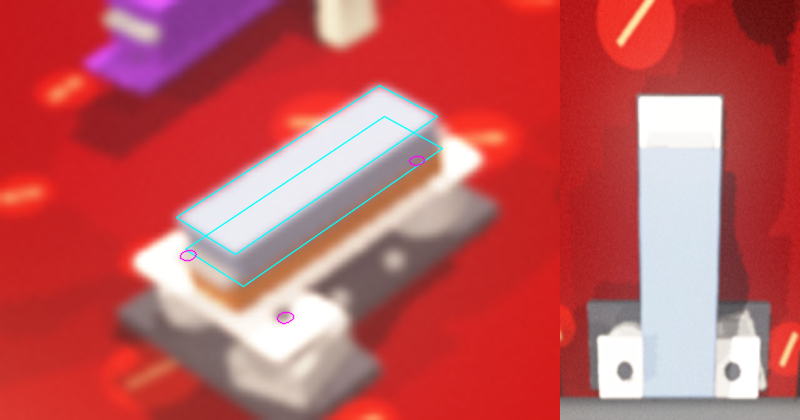

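The stone's outline sits on the projected home pose at all four top corners, and at the visible rear bolt (285,318). It is level and the gripper is clear. I'll hand it in.

```bash
python3 -c "
from plant import r
print(r.close_job())"
```

```text
the job is handed in; nothing more can be done
None
```

The ball-footed stone is on the T-shaped base, nose ball in the cone and rear balls on the groove and pad. I carried it down until the seats took its weight, then let go and handed the job in at about 9 s. `close_job` reports no verdict, so this rests on my own checks.

- **Seating:** at release the gripper was within 0.5 mm of the expected home height, and I had pressed the stone into the seats with about 18 N. After release, the scene picture matched the projected home pose to within about a pixel (2 mm) at the stone's four top corners and the visible rear bolt, and the stone looked level. The nose seat is hidden under the plate, so I only have its fit from the outline.
- **Gripper:** open and about 130 mm above the release height, with no meaningful contact force.
- **Other mounted stone:** the arm never went near it.
- **Disagreements:** the top and wrist cameras placed the parts 2–5 mm apart, within what the grip and seats could absorb. One hover command overshot by about 18 mm at a safe height, and I corrected it before lowering.

I viewed 8 pictures.

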